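# Dial 7 and stamp a specimen tag

### The arm

A 6-joint arm with a two-finger parallel gripper is mounted at the origin on the work surface. World frame = base frame: x ahead of the robot, y to its left, z up, the work surface at z = 0. Lengths are in m, angles in rad, forces in N, time in s.
With the tool pointing down it reaches from about 0.275 to 0.775 m from the base axis. Payload 14.6 kg.
Tool frame: the origin (TCP) lies midway between the tips of the shut fingers; the grasp point (between the pads) lies 19 mm behind it (grip_depth is the distance from the TCP to the grasp point, in m); z points along the fingers, x is the direction in which the jaws open and shut, and the axes are right-handed (so a half turn about z gives the same grasp; the last joint's range is limited). The gripper opens to 85 mm and grips with 20 to 120 N. Pads are 22 mm wide; open, the fingers measure 114 mm over their backs; the gripper's body (76 mm by 85 mm) begins 54 mm behind the grasp point. The pads swing forward as they close: fully open they stand 13 mm farther back than shut.
Start: joints at [1.11, 0.263, -0.048, 1.259, 0, 1.415], TCP at [0.158, 0.501, 0.199] pointing down, gripper open.
Joint ranges: [-2.65, 2.65], [-0.89, 1.7], [-1.18, 1.37], [-2.13, 2.11], [-1.35, 1.29], [-3.14, 3.14]. Speed limits (rad/s): [1.89, 1.89, 2.57, 2.79, 3.14, 3.14].

### API

Orientations are given as a unit quaternion [w, x, y, z].
In Python, from rig import sense, get_image, camera_info, finish_job, grip_depth gives the robot as it stands.
- The arm moves only by the shell command python3 -m handwheel 'ROWS' [FORCE]. ROWS is JSON, a list of rows, each an object with "hand": the closure in counts, from 0 (fully open) to 255 (shut); "offset": the shift along the tool's x, y, z in m, a list of three; "rot": the turn, a rotation vector about the tool's x, y, z in degrees, a list of three. A call has exactly 5 rows; each row is the pose to reach, as a shift and turn from the pose measured when the call began, along the tool's axes at that moment; what a row does not reach only later rows make up. A row lasts 1/8 s, in which the tool goes at most 62.5 mm and 10.7 degrees, less where a joint would pass 70% of its speed; a pose out of reach is approached as far as the arm can. A call with a gripper value outside its range is refused whole. The fingers move at their own pace and stop on an object; FORCE is the grip in N (left out, the last holds). Time passes only in rows, so rows that repeat a pose let the fingers close, or fill a call up. It gives the time, the measured TCP pose, the force and the opening at its end, in the units of the state.
- sense(): the state, without advancing time (a new reading comes with each control period).
- get_image(name): name is "scene" or "top" or "wrist"; returns (picture, depth): 420x560x3 uint8, red, green, blue; 420x560 float32, m along the optical axis (not along the pixel's ray), 0 where there is no reading.
- camera_info(name): a dict with "camera_matrix" (3x3 intrinsics, pixels), "k1" (the pictures are not rectified: a ray, as slopes to the right and down, at radius r is drawn at 1 + k1 r^2 times it, then the intrinsics apply), "pose" (4x4, takes a point from camera to world coordinates); the wrist camera has in their place "T_tool_cam" (4x4, takes a point from camera to tool coordinates, whose origin is the TCP and whose axes are the tool frame's). Camera axes: x right, y up, looking along -z (the intrinsics and any distortion apply to the point x, -y, -z); pixel columns grow to the right and rows downward; lengths in m; the calibration is good to about 2 mm. A picture is of the moment at which its call begins: read the wrist's pose just before it. camera_info takes no time and is no camera call.
- finish_job(): hands the job in, once; it reports no verdict.
The state is a dict: "clock": time; "joint_positions": joint angles; "dq": joint speeds; "joint_torque": joint torques, N m; "ee_pos": TCP position; "tcp_rot": TCP orientation; "contact_force": force on the tool from outside, world axes, zero at the start; "torque": the same for the moment, N m; "width": finger opening in m.
Only numpy, scipy, OpenCV 4.12 (cv2) and the standard library are available. Lean on these libraries where they do the work, as an engineer would, in place of code of your own. Each camera call takes 0.05 s, during which the arm holds its last target. There are 200 camera calls.

### The job

Number the specimen tag: with a fingertip resting gently on the tag stamp's black thumbwheel, roll it until the 7 stands in the middle of the little window, then press the red plunger fully down to stamp the tag and let it come back up. Do not lean hard on any part of the stamp, never push the plunger while another number shows, and leave the other things on the bench where they are.

Things in the scene. Friction and masses are not known exactly. Their poses are not given: they have to be found in the camera images.
- stamp: Tag stamp, screwed down: steel base 130 (x) x 270 (y) x 12 mm, blue housing. Origin: centre of its underside, on the bench; x away from the user, y to the user's left, z up. Along y: black thumbwheel at -45 mm, number window +4, red plunger +85. Hood with the window: 96.5 mm high, y -25 to +35. No push on any part of it, wheel and plunger included, may exceed 30 N.
- wheel_nominal_top (a point): Point 100 mm above the bench, the average place of the crown of the thumbwheel, axes as the stamp's. The wheel's bearing height differs each time: the real crown is up to 3 mm above or below this point and is NOT measured, find it by touch. Black ribbed tyre, 80 mm across, 24 mm wide (y), axis along y. Fore and aft of it the housing is only 82 mm high.
- wheel_nominal_axis (a point): Average centre of the thumbwheel, 40 mm below the crown. A friction brake holds the wheel: about 3.3 N at the rim turns it, it stays where left. The rubber (friction about 0.9) is slightly soft. A shut fingertip pressed down on the crown with about 6 to 14 N and drawn along the stamp's x rolls it; a lighter touch slips. Lift, go back and repeat for a long turn.
- dial (a joint): Angle (rad) of the number drum, one piece with the thumbwheel. Numerals 0 to 9 stand 0.628 rad apart: at 0, 6.283 or -6.283 the 7 is in the middle of the window, at 0.628 the 8, at 1.257 the 9, at 1.885 the 0, and so on. Drawing the wheel's crown towards the stamp's +x makes angle and number grow, 40 mm of rim per rad. Turns endlessly both ways; starts between 1.3 and 5.0.
- window (a point): Centre of the number window: white-framed opening 19 (x) x 22 mm (y) on top of the blue hood, 96.5 mm above the bench, a red mark on each side at its middle. In it one black numeral, 15 mm tall, of the white drum is seen, its top towards the stamp's +x (upright for someone at the robot).
- plunger_top (a point): Centre of the top face of the red plunger cap, 34 mm across and 11 mm thick, 101 mm above the bench when up. It moves straight down 10 mm against a spring (2.5 N to start, rising evenly to 9.5 N at the hard bottom stop) and springs back when let go; a steel die under it comes down on the yellow blank tag.
- plunger (a joint): How far the plunger is pressed, m: 0 up, 0.010 fully down (0.0075 and more prints).
- jar: Bystander: amber jar with white cap, 56 mm across, 85 mm tall; origin under its centre.
- beaker: Bystander: glass beaker, 60 mm across, 75 mm tall; origin under its centre.
- loupe: Bystander: magnifying glass lying flat, lens ring 62 mm across, 10 mm thick, handle to its -x, 126 mm long in all; origin under the lens centre.
- forceps: Bystander: blue plastic forceps lying along x, 127 mm long, 8 mm high; origin under the middle.
- pan: Bystander: white dissecting pan 190 x 250 x 28 mm; origin under its centre.
- model: Bystander: pink plastic brain model in the pan, about 80 x 80 x 42 mm; origin under its centre.
- kit: Bystander: white and blue kit box 170 x 240 x 50 mm; origin under its centre.
- pen: Bystander: black and cyan pen lying along x, 120 mm long, 12 mm thick; origin on the bench under its middle.

How it is judged:
On the way, in this order (a step that is already met when the one before it is completed fails the run):
1. the 7 stands still in the middle of the window, the plunger up ((value of joint dial between -6.4332 and -6.1332 rad or value of joint dial between -0.15 and 0.15 rad or value of joint dial between 6.1332 and 6.4332 rad or value of joint dial between 12.4164 and 12.7164 rad) and velocity of joint dial between -0.2 and 0.2 rad/s and value of joint plunger below 0.002 m), for 0.3 s.
2. the plunger is pressed fully down with the 7 in the window ((value of joint dial between -6.4332 and -6.1332 rad or value of joint dial between -0.15 and 0.15 rad or value of joint dial between 6.1332 and 6.4332 rad or value of joint dial between 12.4164 and 12.7164 rad) and value of joint plunger above 0.0075 m), for 0.1 s.
At the end, for the whole second after the job is handed in: The 7 is within 0.15 rad (about 4.5 mm) of the middle of the window and at rest, the tag has been stamped with it, and the plunger is up again (within 1.5 mm) ((value of joint dial between -6.4332 and -6.1332 rad or value of joint dial between -0.15 and 0.15 rad or value of joint dial between 6.1332 and 6.4332 rad or value of joint dial between 12.4164 and 12.7164 rad) and value of joint plunger below 0.0015 m and velocity of joint dial between -0.05 and 0.05 rad/s); the robot touches nothing.
It fails at once if the stamp, its wheel or its plunger is pushed with more than 30 N (contact force between stamp and the fingers above 30 N or contact force between stamp and the arm above 30 N).
It fails at once if the plunger is pushed (over 3 mm) while the 7 is not in the middle of the window (not (value of joint dial between -6.4332 and -6.1332 rad or value of joint dial between -0.15 and 0.15 rad or value of joint dial between 6.1332 and 6.4332 rad or value of joint dial between 12.4164 and 12.7164 rad) and value of joint plunger above 0.003 m).
It fails at once if a bystander is moved more than 20 mm (distance of any of jar, beaker, loupe, forceps, pan, model, kit, pen from where it was at the start of the episode above 0.02 m).
It also fails if it takes over 70 s, if anything falls off the work surface, if the arm or the gripper's body presses on something with over 40 N, if the wrist force passes 120 N, or if a joint passes its speed limit or range.

## Working session

There is one attempt and no reset: what is moved stays moved. The work goes in short steps, Python scripts to look and compute and a shell command to move; the robot and the scene stay as the last step left them, time stands still between calls to the robot, and variables do not carry over. Pictures are saved under pics/ and viewed, about 8 in all and at most 12, crops included, and the job is handed in when it is done.

```bash
ls; mkdir -p pics; cat > h.py <<'E'
import numpy as np, cv2
from scipy.spatial.transform import Rotation as R
from rig import sense,get_image,camera_info,finish_job,grip_depth
def Rm(q): return R.from_quat([q[1],q[2],q[3],q[0]]).as_matrix()
def pose(name,s=None):
    ci=camera_info(name)
    if name!='wrist': return np.array(ci['pose'])
    T=np.eye(4);T[:3,:3]=Rm(s['tcp_rot']);T[:3,3]=s['ee_pos']
    return T@np.array(ci['T_tool_cam'])
def ray(name,uv,s=None):
    ci=camera_info(name);K=np.array(ci['camera_matrix'],float)
    uv=np.atleast_2d(np.array(uv,float))
    p=cv2.undistortPoints(uv[:,None],K,np.array([ci['k1'],0,0,0.]))[:,0]
    T=pose(name,s);d=np.c_[p[:,0],-p[:,1],-np.ones(len(p))]@T[:3,:3].T
    return T[:3,3],d
def onz(name,uv,z,s=None):
    o,d=ray(name,uv,s);return o+d*((z-o[2])/d[:,2])[:,None]
def proj(name,P,s=None):
    ci=camera_info(name);T=np.linalg.inv(pose(name,s))
    q=np.atleast_2d(P)@T[:3,:3].T+T[:3,3];q=q*[1,-1,-1]
    return cv2.projectPoints(q,np.zeros(3),np.zeros(3),np.array(ci['camera_matrix'],float),np.array([ci['k1'],0,0,0.]))[0][:,0]
E
python3 - <<'E'
from h import *
s=sense();print(s, grip_depth)
ims=[]
for n in ['scene','top','wrist']:
    im,d=get_image(n);np.savez('pics/'+n+'0.npz',im=im,d=d);ims.append(im)
    print(n,{k:np.round(v,3).tolist() for k,v in camera_info(n).items()})
cv2.imwrite('pics/a.png',ims[1][...,::-1])
cv2.imwrite('pics/b.png',ims[0][...,::-1])
E
```

```text
pics
{'clock': 0.0, 'joint_positions': array([ 1.10971200e+00,  2.63510086e-01, -4.89604988e-02,  1.25938885e+00,
        4.05607005e-06,  1.41551059e+00]), 'dq': array([ 4.49455679e-04, -4.09903486e-04, -3.22559822e-04,  1.36836847e-03,
        2.42029538e-03, -2.20551996e-05]), 'joint_torque': array([-3.30256889e-04, -6.37612295e+01,  3.84562862e+01,  1.37194232e-02,
       -1.36328927e-04,  7.64023383e-06]), 'ee_pos': array([0.15790787, 0.50035782, 0.19852312]), 'tcp_rot': array([ 2.42343421e-04,  8.06552681e-01,  5.91161983e-01, -4.73097936e-04]), 'contact_force': array([-0.1780876 , -0.56189925,  0.06260325]), 'torque': array([ 0.0247107 , -0.00968806, -0.01034408]), 'width': 0.08539066910398042} 0.0187
scene {'camera_matrix': [[406.655, 0.0, 283.741], [0.0, 406.655, 215.856], [0.0, 0.0, 1.0]], 'k1': -0.065, 'pose': [[0.872, -0.385, 0.303, 0.923], [0.49, 0.664, -0.565, -0.713], [0.017, 0.641, 0.768, 1.102], [0.0, 0.0, 0.0, 1.0]]}
top {'camera_matrix': [[394.195, 0.0, 278.098], [0.0, 394.195, 212.086], [0.0, 0.0, 1.0]], 'k1': 0.038, 'pose': [[0.027, 0.986, -0.167, 0.337], [-0.999, 0.024, -0.022, -0.007], [-0.017, 0.167, 0.986, 1.13], [0.0, 0.0, 0.0, 1.0]]}
wrist {'camera_matrix': [[323.594, 0.0, 279.268], [0.0, 323.594, 213.192], [0.0, 0.0, 1.0]], 'k1': -0.012, 'T_tool_cam': [[1.0, -0.0, 0.002, 0.002], [0.0, -0.959, -0.282, -0.071], [0.002, 0.282, -0.959, -0.175], [0.0, 0.0, 0.0, 1.0]]}
```

View pics/a.png

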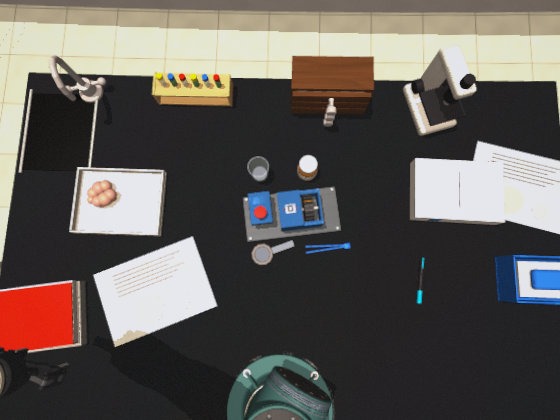

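The top view shows the stamp at about (290,212), with the red plunger at (260,212), the white window frame at (290,209) and the wheel at (310,208). The base corners are near (244,197), (335,188), (341,229) and (248,241). The stamp is slightly turned.

```bash
python3 - <<'E'
from h import *
def cen(name,cond,box):
    im=np.load(f'pics/{name}0.npz')['im'].astype(int);u0,v0,u1,v1=box
    m=np.zeros(im.shape[:2],np.uint8);m[v0:v1,u0:u1]=cond(im)[v0:v1,u0:u1]
    n,l,st,c=cv2.connectedComponentsWithStats(m);k=1+np.argmax(st[1:,4]);print(name,st[k],c[k]);return c[k]
red=lambda i:(i[...,0]>130)&(i[...,1]<70)&(i[...,2]<70)
white=lambda i:(i.min(2)>150)
r=cen('top',red,(245,195,275,230));p=onz('top',r,.101)[0]
w=cen('top',white,(278,195,302,222));q=onz('top',w,.0965)[0]
print(p,q)
y=(p-q)[:2];print(np.linalg.norm(y));y/=np.linalg.norm(y);yaw=np.arctan2(-y[0],y[1]);print('yaw deg',np.degrees(yaw))
c=onz('top',[(244,197),(335,188),(341,229),(248,241)],.012);print(c,c.mean(0))
print('predict scene',proj('scene',[p,q]))
im=np.load('pics/top0.npz')['im'][180:250,235:350]
a=cv2.resize(im,None,fx=5,fy=5,interpolation=cv2.INTER_CUBIC)
g=proj('scene',q)[0].astype(int);im=np.load('pics/scene0.npz')['im'][g[1]-60:g[1]+60,g[0]-80:g[0]+80]
b=cv2.resize(im,None,fx=3,fy=3,interpolation=cv2.INTER_CUBIC)
o=np.zeros((720,600,3),np.uint8);o[:350,:575]=a;o[355:355+360,:480]=b
cv2.imwrite('pics/c.png',cv2.resize(o,None,fx=.83,fy=.83)[...,::-1]);print(g)
E
```

```text
top [255 207  11  12  98] [260.21428571 211.8877551 ]
top [285 204  11  10  89] [289.93258427 208.30337079]
[0.51022952 0.06270242 0.101     ] [ 0.52259282 -0.01585886  0.0965    ]
0.07952814596451822
yaw deg 8.943365676280811
[[ 0.5678506   0.11732902  0.012     ]
 [ 0.60067885 -0.14571646  0.012     ]
 [ 0.48143622 -0.16311861  0.012     ]
 [ 0.44039672  0.10058795  0.012     ]] [ 0.5225906  -0.02272952  0.012     ]
predict scene [[284.8450253  205.75381375]
 [276.09818702 224.31735851]]
[276 224]
```

View pics/c.png

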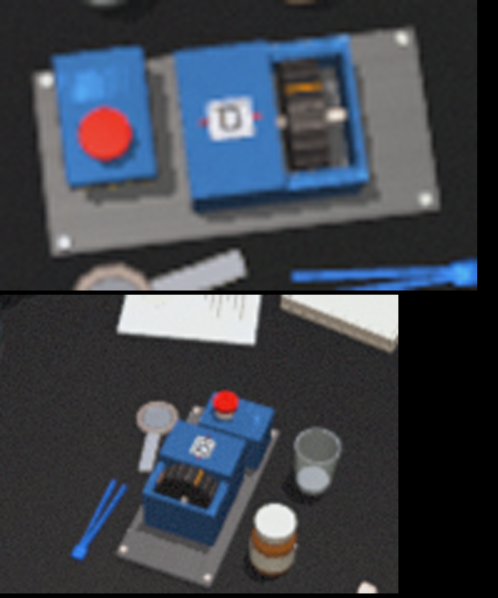

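The crop shows a 0-like numeral in the window, and the wheel sits in its housing pocket. Stamp yaw is about 8.5°, and the plunger-to-window distance is 79.5 mm (81 expected). I'll go above the wheel with the fingers shut and check from near.

```bash
python3 -m handwheel '[{"hand":255,"offset":[-0.04,0.05,0],"rot":[0,0,-6]},{"hand":255,"offset":[-0.08,0.098,0],"rot":[0,0,-12]},{"hand":255,"offset":[-0.12,0.147,0],"rot":[0,0,-18]},{"hand":255,"offset":[-0.16,0.196,0],"rot":[0,0,-26]},{"hand":255,"offset":[-0.19,0.235,0],"rot":[0,0,-26]}]' 20
python3 - <<'E'
from h import *
s=sense();t=np.array([.530,-.064,.2]);M=Rm(s['tcp_rot']);print(M.T@(t-s['ee_pos']),np.degrees(np.arctan2(M[1,0],M[0,0])),s['width'],s['contact_force'])
E
```

```text
clock: 0.78
ee_pos: [0.3255, 0.2467, 0.1988]
tcp_rot: [0.0, 0.652, 0.758, -0.0]
contact_force: [1.7, 1.1, -0.5]
width: 0.0001
[-0.3378252   0.1557444  -0.00104057] 98.59669894785563 9.124318012695428e-05 [ 1.74599471  1.09544795 -0.50286981]
```

```bash
python3 -m handwheel '[{"hand":255,"offset":[-0.055,0.025,0],"rot":[0,0,0]},{"hand":255,"offset":[-0.11,0.05,0],"rot":[0,0,0]},{"hand":255,"offset":[-0.165,0.076,0],"rot":[0,0,0]},{"hand":255,"offset":[-0.22,0.101,0],"rot":[0,0,0]},{"hand":255,"offset":[-0.275,0.127,0],"rot":[0,0,0]}]'
python3 -m handwheel '[{"hand":255,"offset":[-0.050,0.022,0],"rot":[0,0,0]},{"hand":255,"offset":[-0.075,0.034,0],"rot":[0,0,0]},{"hand":255,"offset":[-0.075,0.034,0],"rot":[0,0,0]},{"hand":255,"offset":[-0.075,0.034,0],"rot":[0,0,0]},{"hand":255,"offset":[-0.075,0.034,0],"rot":[0,0,0]}]'
python3 - <<'E'
from h import *
s=sense();im,d=get_image('wrist');np.savez('pics/w1.npz',im=im,d=d);print(s['ee_pos'],s['contact_force'])
cv2.imwrite('pics/w1.png',cv2.rotate(im,cv2.ROTATE_180)[...,::-1])
E
```

```text
clock: 1.4
ee_pos: [0.4929, -0.0082, 0.1989]
tcp_rot: [0.0, 0.652, 0.758, -0.0]
contact_force: [0.2, 1.0, -0.1]
width: -0.0003
clock: 2.02
ee_pos: [0.5372, -0.0764, 0.1992]
tcp_rot: [0.0, 0.652, 0.758, -0.0]
contact_force: [0.3, 1.0, 0.7]
width: -0.0003
[ 0.53720212 -0.07638197  0.19917254] [0.34564788 1.04907772 0.71766596]
```

View pics/w1.png

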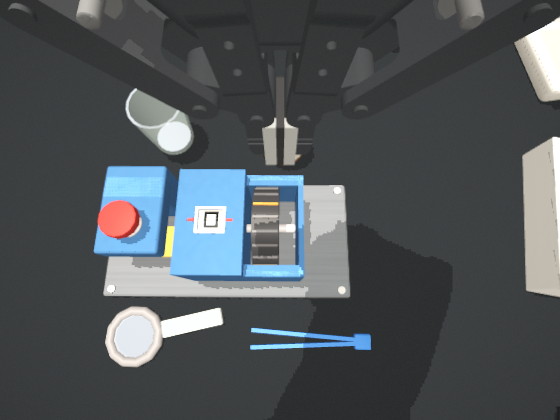

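The wrist view (turned 180°) shows the cap at (120,219), the window at (210,220) and the wheel at (265,228) with an orange rib. The base edges look parallel to the image.

```bash
cat >> h.py <<'E'
def find(im,cond,box):
    i=cv2.rotate(im,cv2.ROTATE_180).astype(int);u0,v0,u1,v1=box
    m=np.zeros(i.shape[:2],np.uint8);m[v0:v1,u0:u1]=cond(i)[v0:v1,u0:u1]
    n,l,st,c=cv2.connectedComponentsWithStats(m);k=1+np.argmax(st[1:,4]);print(st[k],c[k])
    m=(l==k);return np.array([559,419])-c[k],m
red=lambda i:(i[...,0]>120)&(i[...,1]<70)&(i[...,2]<70)
white=lambda i:(i.min(2)>140)
E
python3 - <<'E'
from h import *
s=sense();f=np.load('pics/w1.npz');im=f['im']
c1,_=find(im,red,(90,190,150,250));p=onz('wrist',c1,.101,s)[0]
i=cv2.rotate(im,cv2.ROTATE_180)
_,m=find(im,white,(185,195,235,245));v,u=np.nonzero(m);cu,cv_=(u.min()+u.max())/2,(v.min()+v.max())/2;print(cu,cv_)
q=onz('wrist',[559-cu,419-cv_],.0965,s)[0]
print(p,q,np.linalg.norm(p-q));y=(p-q)[:2];print(np.degrees(np.arctan2(-y[0],y[1])))
# base bottom corners screws as rotated pixel -> z .012
sc=onz('wrist',559*np.array([1,0])+419*np.array([0,1])-np.array([(337,191),(341,291),(111,288)]),.013,s);print(sc, [np.degrees(np.arctan2(-(sc[2]-sc[1])[0],(sc[2]-sc[1])[1]))])
w=onz('wrist',np.array([559,419])-np.array([(252,213),(279,213)]),.100,s);print('wheel edges',w)
M=Rm(s['tcp_rot']);print('rel tool',(np.array([p,q,*w])-s['ee_pos'])@M)
cv2.imwrite('pics/w1c.png',cv2.resize(i[160:290,90:310],None,fx=3.6,fy=3.6,interpolation=cv2.INTER_CUBIC)[...,::-1])
E
```

```text
[115 207  24  31 130] [131.40769231 225.56923077]
[186 206  48  33 774] [209.49354005 220.06589147]
209.5 222.0
[0.50963575 0.05003474 0.101     ] [ 0.52386576 -0.01503947  0.0965    ] 0.06676373190110058
12.334911789434512
[[ 0.60025558 -0.13449077  0.013     ]
 [ 0.48718736 -0.1503268   0.013     ]
 [ 0.45263544  0.09662198  0.013     ]] [np.float64(7.964852809020044)]
wheel edges [[ 0.53670702 -0.0510783   0.1       ]
 [ 0.54027049 -0.07448137  0.1       ]]
rel tool [[ 0.12927654 -0.00837442  0.0981436 ]
 [ 0.06280641 -0.00407257  0.10268365]
 [ 0.02524646  0.00321486  0.09920684]
 [ 0.00157365  0.00322558  0.09922093]]
```

View pics/w1c.png

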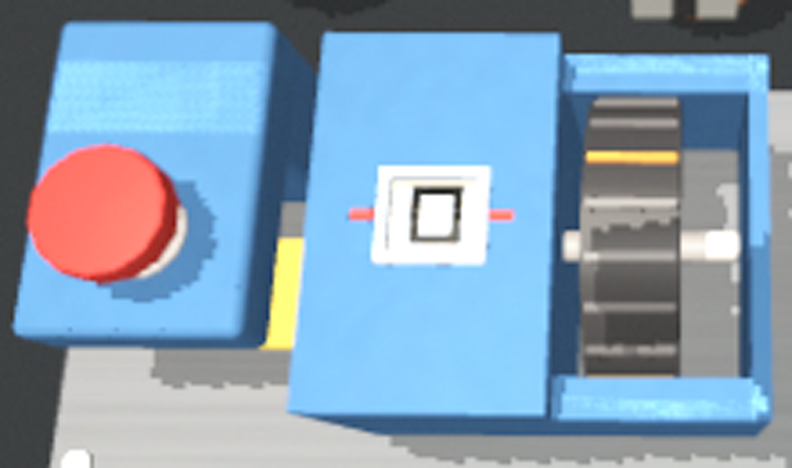

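The numeral is a 0, centred, so the dial is at about 1.885. The crown needs about 75 mm of roll towards stamp −x. The colour mask cut the cap short, so I'll redo it with pixels read from the crop.

```bash
python3 - <<'E'
from h import *
s=sense();f=np.array([559,419])
c=lambda u,v:f-np.array([90+u/3.6,160+v/3.6])
p=onz('wrist',c(103,213),.101,s)[0];q=onz('wrist',c(431,215),.0965,s)[0];ax=onz('wrist',[c(575,245),c(720,245)],.060,s)
print(p,q,np.linalg.norm(p-q),ax);y=(p-q)[:2];print(np.degrees(np.arctan2(-y[0],y[1])))
a=np.radians(8.2);Y=np.array([-np.sin(a),np.cos(a),0])
W=q-49*1e-3*Y;P=q+81e-3*Y;W2=p-130e-3*Y;print('wheel',W,W2,'pl',P)
M=Rm(s['tcp_rot']);print('rel tool wheel,plunger,axle',(np.array([W,W2,P,p,*ax])-s['ee_pos'])@M)
# wheel side edges at crown
e=onz('wrist',[c(585,150),c(680,150)],.098,s);print('edges',(e-s['ee_pos'])@M, proj('wrist',W,s)-f)
d=np.load('pics/w1.npz')['d'];print(d[tuple(np.round(c(431,280)).astype(int)[::-1])])
E
```

```text
[0.51347621 0.06267565 0.101     ] [ 0.52591838 -0.01479947  0.0965    ] 0.07859676372389503 [[ 0.53126296 -0.04647593  0.06      ]
 [ 0.5372715  -0.08595254  0.06      ]]
9.123552860472529
wheel [ 0.5329072 -0.0632985  0.0965   ] [ 0.53201797 -0.06599526  0.101     ] pl [0.51436543 0.06537241 0.0965    ]
rel tool wheel,plunger,axle [[ 0.01373704 -0.00237637  0.10271304]
 [ 0.0112016  -0.00365974  0.0982144 ]
 [ 0.14373332 -0.00139692  0.10263581]
 [ 0.14119789 -0.00268029  0.09813717]
 [ 0.03063755 -0.00148143  0.1392031 ]
 [-0.0092937  -0.00146568  0.13922686]]
edges [[0.02522737 0.01422234 0.10120812]
 [0.00168151 0.01423367 0.10122213]] [[-265.21449254 -220.15718058]]
0.28168762
```

```bash
python3 -m handwheel '[{"hand":255,"offset":[0.013,0.0055,0.04],"rot":[0,0,0]},{"hand":255,"offset":[0.013,0.0055,0.08],"rot":[0,0,0]},{"hand":255,"offset":[0.013,0.0055,0.092],"rot":[0,0,0]},{"hand":255,"offset":[0.013,0.0055,0.092],"rot":[0,0,0]},{"hand":255,"offset":[0.013,0.0055,0.092],"rot":[0,0,0]}]'
```

```text
clock: 2.7
ee_pos: [0.5416, -0.063, 0.1087]
tcp_rot: [0.001, 0.652, 0.758, 0.0]
contact_force: [0.4, -0.1, 0.4]
width: -0.0003
```

```bash
python3 -m handwheel '[{"hand":255,"offset":[0,0,0.002],"rot":[0,0,0]},{"hand":255,"offset":[0,0,0.004],"rot":[0,0,0]},{"hand":255,"offset":[0,0,0.005],"rot":[0,0,0]},{"hand":255,"offset":[0,0,0.005],"rot":[0,0,0]},{"hand":255,"offset":[0,0,0.005],"rot":[0,0,0]}]'
python3 -m handwheel '[{"hand":255,"offset":[0,0,0.0003],"rot":[0,0,0]},{"hand":255,"offset":[0,0,0.0006],"rot":[0,0,0]},{"hand":255,"offset":[0,0,0.001],"rot":[0,0,0]},{"hand":255,"offset":[0,0,0.001],"rot":[0,0,0]},{"hand":255,"offset":[0,0,0.001],"rot":[0,0,0]}]'
```

```text
clock: 3.32
ee_pos: [0.5416, -0.063, 0.1037]
tcp_rot: [0.001, 0.652, 0.758, 0.0]
contact_force: [-0.2, 0.5, 0.2]
width: 0.0001
clock: 3.95
ee_pos: [0.5416, -0.063, 0.1027]
tcp_rot: [0.001, 0.652, 0.758, 0.0]
contact_force: [-0.5, -0.8, -0.1]
width: -0.0003
```

```bash
python3 -m handwheel '[{"hand":255,"offset":[0,0,0.0003],"rot":[0,0,0]},{"hand":255,"offset":[0,0,0.0006],"rot":[0,0,0]},{"hand":255,"offset":[0,0,0.001],"rot":[0,0,0]},{"hand":255,"offset":[0,0,0.001],"rot":[0,0,0]},{"hand":255,"offset":[0,0,0.001],"rot":[0,0,0]}]'
```

```text
clock: 4.58
ee_pos: [0.5416, -0.063, 0.1017]
tcp_rot: [0.001, 0.652, 0.758, 0.0]
contact_force: [-0.2, 0.3, 0.6]
width: -0.0001
```

```bash
python3 -m handwheel '[{"hand":255,"offset":[0,0,0.0003],"rot":[0,0,0]},{"hand":255,"offset":[0,0,0.0006],"rot":[0,0,0]},{"hand":255,"offset":[0,0,0.001],"rot":[0,0,0]},{"hand":255,"offset":[0,0,0.001],"rot":[0,0,0]},{"hand":255,"offset":[0,0,0.001],"rot":[0,0,0]}]'
```

```text
clock: 5.2
ee_pos: [0.5416, -0.063, 0.1007]
tcp_rot: [0.001, 0.652, 0.758, 0.0]
contact_force: [0.3, -0.6, -0.5]
width: 0.0001
```

```bash
python3 -m handwheel '[{"hand":255,"offset":[0,0,0.0003],"rot":[0,0,0]},{"hand":255,"offset":[0,0,0.0006],"rot":[0,0,0]},{"hand":255,"offset":[0,0,0.001],"rot":[0,0,0]},{"hand":255,"offset":[0,0,0.001],"rot":[0,0,0]},{"hand":255,"offset":[0,0,0.001],"rot":[0,0,0]}]'
```

```text
clock: 5.82
ee_pos: [0.5416, -0.063, 0.0997]
tcp_rot: [0.001, 0.652, 0.758, 0.0]
contact_force: [-0.6, 0.2, 0.1]
width: 0.0001
```

```bash
python3 -m handwheel '[{"hand":255,"offset":[0,0,0.0003],"rot":[0,0,0]},{"hand":255,"offset":[0,0,0.0006],"rot":[0,0,0]},{"hand":255,"offset":[0,0,0.001],"rot":[0,0,0]},{"hand":255,"offset":[0,0,0.001],"rot":[0,0,0]},{"hand":255,"offset":[0,0,0.001],"rot":[0,0,0]}]'
```

```text
clock: 6.45
ee_pos: [0.5416, -0.063, 0.0987]
tcp_rot: [0.001, 0.652, 0.758, 0.0]
contact_force: [0.8, 0.0, -0.3]
width: -0.0004
```

```bash
python3 -m handwheel '[{"hand":255,"offset":[0,0,0.0003],"rot":[0,0,0]},{"hand":255,"offset":[0,0,0.0006],"rot":[0,0,0]},{"hand":255,"offset":[0,0,0.001],"rot":[0,0,0]},{"hand":255,"offset":[0,0,0.001],"rot":[0,0,0]},{"hand":255,"offset":[0,0,0.001],"rot":[0,0,0]}]'
```

```text
clock: 7.08
ee_pos: [0.5416, -0.063, 0.0977]
tcp_rot: [0.001, 0.652, 0.758, 0.0]
contact_force: [0.1, 0.2, 0.2]
width: -0.0001
```

```bash
python3 -m handwheel '[{"hand":255,"offset":[0,0,0.0003],"rot":[0,0,0]},{"hand":255,"offset":[0,0,0.0006],"rot":[0,0,0]},{"hand":255,"offset":[0,0,0.001],"rot":[0,0,0]},{"hand":255,"offset":[0,0,0.001],"rot":[0,0,0]},{"hand":255,"offset":[0,0,0.001],"rot":[0,0,0]}]'
```

```text
clock: 7.7
ee_pos: [0.5416, -0.063, 0.0967]
tcp_rot: [0.001, 0.652, 0.758, 0.0]
contact_force: [0.8, -0.9, 0.3]
width: -0.0006
```

```bash
python3 -m handwheel '[{"hand":255,"offset":[0,0,0.0003],"rot":[0,0,0]},{"hand":255,"offset":[0,0,0.0006],"rot":[0,0,0]},{"hand":255,"offset":[0,0,0.0008],"rot":[0,0,0]},{"hand":255,"offset":[0,0,0.0008],"rot":[0,0,0]},{"hand":255,"offset":[0,0,0.0008],"rot":[0,0,0]}]'
python3 - <<'E'
from h import *
s=sense();im,d=get_image('wrist')
print(s['contact_force'])
i=cv2.rotate(im,cv2.ROTATE_180);np.savez('pics/w2.npz',im=im,d=d)
cv2.imwrite('pics/w2.png',cv2.resize(i,None,fx=1.4,fy=1.4)[...,::-1])
E
```

```text
clock: 8.32
ee_pos: [0.5416, -0.063, 0.0959]
tcp_rot: [0.001, 0.652, 0.758, 0.0]
contact_force: [0.7, 0.0, -0.7]
width: -0.0003
[ 0.68604648  0.01087103 -0.67370681]
```

View pics/w2.png

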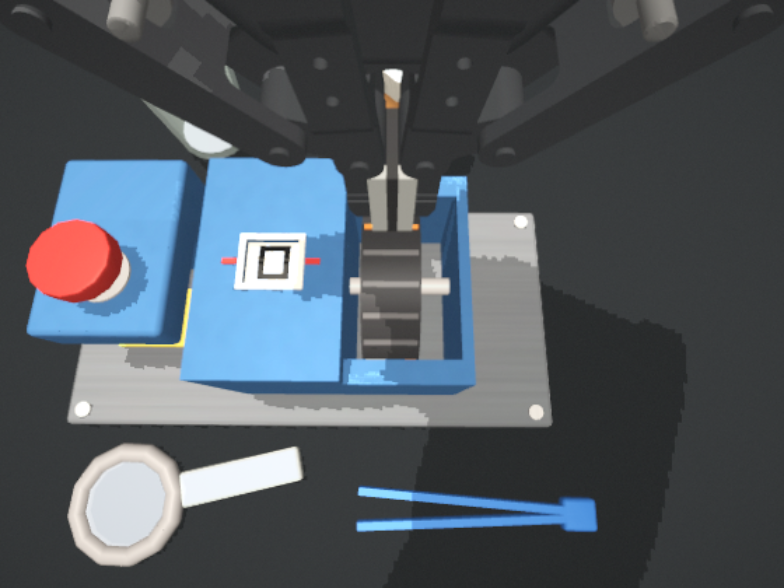

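The finger is centred on the wheel across y. Along x it seems well behind the crown: its near edge is at about row 230 and the window mark at row 261. I'll measure that offset.

```bash
python3 - <<'E'
from h import *
s=sense();f=np.array([559,419]);M=Rm(s['tcp_rot'])
for u,v,z in [(392,230,.096),(270,262,.0965),(75,261,.101),(391,286,.06)]:
    print((onz('wrist',f-np.array([u,v])/1.4,z,s)[0]-s['ee_pos'])@M)
d=np.load('pics/w2.npz')['d']
for u,v in [(230,350),(392,232),(392,226),(392,245)]:
    uv=f-np.round(np.array([u,v])/1.4).astype(int);o,r=ray('wrist',uv,s);print(((o+r[0]*d[uv[1],uv[0]])-s['ee_pos'])@M)
E
```

```text
[ 8.86947349e-04  6.02144963e-03 -5.77197349e-05]
[ 0.05063989 -0.00837378 -0.00065547]
[ 0.12739623 -0.00956857 -0.00526343]
[ 0.00130695 -0.0076714   0.03591388]
[ 0.06330666 -0.04444649 -0.00131295]
[ 0.0008975   0.00275909 -0.00510474]
[ 0.00096663 -0.00959051 -0.03941823]
[ 0.00089994 -0.00290792 -0.00559177]
```

```bash
python3 - <<'E'
from h import *
s=sense();f=np.array([559,419]);M=Rm(s['tcp_rot'])
for y in (-.011,0,.011):
  for z in (0,-.01,-.02,-.03,-.05): print(y,z,((f-proj('wrist',s['ee_pos']+M@[0,y,z],s)[0])*1.4).round())
im=np.load('pics/w2.npz');d=cv2.rotate(im['d'],cv2.ROTATE_180)
for v in range(150,290,6):
    uv=f-np.round(np.array([385,v])/1.4).astype(int);o,r=ray('wrist',uv,s);print(v,(((o+r[0]*im['d'][uv[1],uv[0]])-s['ee_pos'])@M*1e3).round(1))
E
```

```text
-0.011 0 [394. 269.]
-0.011 -0.01 [394. 260.]
-0.011 -0.02 [395. 251.]
-0.011 -0.03 [395. 241.]
-0.011 -0.05 [395. 215.]
0 0 [394. 243.]
0 -0.01 [394. 234.]
0 -0.02 [394. 223.]
0 -0.03 [395. 211.]
0 -0.05 [395. 183.]
0.011 0 [394. 219.]
0.011 -0.01 [394. 208.]
0.011 -0.02 [394. 197.]
0.011 -0.03 [395. 183.]
0.011 -0.05 [395. 151.]
150 [  2.8  -4.4 -74.3]
156 [  2.8  -5.8 -74. ]
162 [  2.8  -5.9 -70.9]
168 [  2.8  -7.4 -70.7]
174 [  2.8  -9.  -70.5]
180 [  2.9  -9.7 -68.2]
186 [  2.9  -9.7 -65.3]
192 [  2.9 -10.1 -62.9]
198 [  3.   -9.5 -58.4]
204 [  3.   -9.6 -54.3]
210 [  3.1  -9.5 -50.5]
216 [  3.1  -9.6 -46.7]
222 [  3.2  -9.6 -41.6]
228 [  3.3  -9.6 -37.1]
234 [ 3.7  2.3 -4.8]
240 [ 3.7 -0.7 -6. ]
246 [ 3.7 -3.8 -6.4]
252 [ 3.7 -6.4 -7. ]
258 [ 3.7 -8.8 -7. ]
264 [  3.7 -11.5  -6.3]
270 [  3.6 -13.8  -6.5]
276 [  3.6 -15.9  -5.6]
282 [  3.6 -18.4  -6.4]
288 [  3.7 -20.6  -4.1]
```

Depth shows the finger's near face ending about 37 mm behind the reported TCP, and the wheel top at z≈0.102. That explains the lack of contact, but it contradicts the stated TCP. I'll check it from the side.

```bash
python3 - <<'E'
from h import *
s=sense();im,d=get_image('scene');M=Rm(s['tcp_rot'])
g=proj('scene',s['ee_pos'],None);print('tcp px',g,'20..80mm above',proj('scene',s['ee_pos']+np.array([[0,0,.02],[0,0,.04],[0,0,.06],[0,0,.08]])))
u,v=g[0].astype(int);u0,v0=u-80,v-75
np.savez('pics/s2.npz',im=im,d=d);print(u0,v0)
cv2.imwrite('pics/s2.png',cv2.resize(im[v0:v0+120,u0:u0+160],None,fx=5,fy=5,interpolation=cv2.INTER_CUBIC)[...,::-1])
E
```

```text
tcp px [[273.79401469 237.19027883]] 20..80mm above [[273.77849349 233.25167594]
 [273.76270702 229.21355744]
 [273.74665059 225.07226472]
 [273.73031957 220.82396638]]
193 162
```

View pics/s2.png

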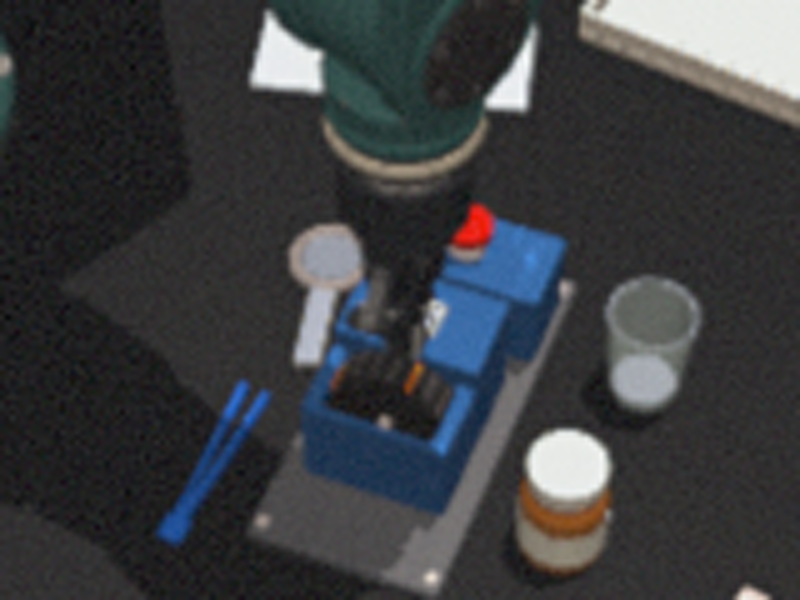

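```bash
python3 - <<'E'
from h import *
s=sense();M=Rm(s['tcp_rot']);F=np.load('pics/s2.npz')
for v in range(222,242,1):
  out=[]
  for u in (274,275,276,277,278):
    o,r=ray('scene',(u,v));P=(o+r[0]*F['d'][v,u]);out.append(np.r_[((P-s['ee_pos'])@M*1e3).round(0),F['im'][v,u]].astype(int).tolist())
  print(v,out)
E
```

```text
222 [[-17, 8, -97, 42, 37, 41], [-16, 10, -97, 35, 32, 32], [-17, 14, -100, 30, 31, 34], [-17, 17, -101, 32, 29, 31], [6, 11, -72, 73, 73, 72]]
223 [[-17, 8, -93, 32, 31, 32], [-17, 11, -94, 29, 27, 28], [-9, 11, -86, 45, 38, 41], [-1, 11, -76, 73, 70, 67], [59, -9, 3, 113, 109, 104]]
224 [[-14, 7, -84, 34, 37, 37], [-18, 11, -91, 33, 36, 37], [-11, 12, -83, 28, 30, 28], [-6, 13, -77, 63, 61, 61], [54, -7, 1, 111, 112, 112]]
225 [[-14, 6, -79, 37, 34, 39], [-14, 10, -80, 27, 27, 27], [-11, 11, -78, 31, 28, 27], [0, 10, -64, 58, 58, 60], [50, -6, 1, 121, 123, 130]]
226 [[-28, 12, -94, 36, 39, 35], [-12, 9, -74, 25, 29, 28], [-10, 11, -73, 44, 41, 43], [1, 10, -59, 73, 71, 76], [48, -5, 3, 161, 164, 175]]
227 [[-28, 12, -88, 35, 31, 30], [-10, 8, -65, 56, 54, 54], [-8, 10, -65, 82, 79, 74], [0, 10, -55, 77, 74, 75], [46, -4, 5, 136, 136, 140]]
228 [[-29, 12, -85, 32, 35, 34], [-7, 7, -58, 60, 57, 60], [-9, 11, -61, 97, 92, 86], [-1, 11, -52, 76, 72, 67], [36, 0, -4, 102, 98, 92]]
229 [[-29, 12, -81, 37, 33, 33], [-7, 7, -53, 67, 63, 62], [-7, 10, -55, 94, 90, 85], [2, 10, -43, 75, 72, 
[... 922 characters left out ...]
, 94, 70, 48], [11, 10, 2, 51, 45, 45]]
237 [[-6, 3, -10, 66, 47, 36], [0, 4, -4, 136, 67, 28], [2, 6, -1, 113, 71, 44], [1, 10, -5, 62, 51, 45], [6, 12, 1, 52, 49, 50]]
238 [[-7, 4, -6, 103, 57, 32], [-5, 6, -5, 123, 66, 28], [-5, 9, -7, 85, 57, 44], [0, 11, -1, 48, 45, 40], [3, 13, 2, 57, 54, 55]]
239 [[-11, 5, -7, 127, 62, 19], [-8, 7, -5, 99, 60, 33], [-6, 10, -3, 52, 36, 36], [-4, 12, -2, 49, 47, 47], [-3, 15, -2, 62, 62, 57]]
240 [[-11, 5, -2, 92, 52, 31], [-12, 9, -5, 68, 42, 34], [-7, 10, 1, 33, 28, 27], [-7, 13, -1, 53, 50, 48], [-5, 16, 1, 69, 64, 64]]
241 [[-14, 6, 0, 39, 28, 36], [-11, 8, 2, 42, 36, 35], [-12, 12, -2, 37, 38, 36], [-7, 13, 4, 47, 48, 45], [-7, 17, 2, 65, 57, 61]]
```

Both cameras agree: the finger bottom is about 37 mm behind the reported TCP, so the tip is now near z≈0.133 and not touching. Contact is expected near ee z≈0.065. I'll descend to 0.070 and then feel in small steps.

```bash
python3 -m handwheel '[{"hand":255,"offset":[0,0,0.008],"rot":[0,0,0]},{"hand":255,"offset":[0,0,0.016],"rot":[0,0,0]},{"hand":255,"offset":[0,0,0.022],"rot":[0,0,0]},{"hand":255,"offset":[0,0,0.026],"rot":[0,0,0]},{"hand":255,"offset":[0,0,0.026],"rot":[0,0,0]}]'
python3 -m handwheel '[{"hand":255,"offset":[0,0,0.0003],"rot":[0,0,0]},{"hand":255,"offset":[0,0,0.0006],"rot":[0,0,0]},{"hand":255,"offset":[0,0,0.001],"rot":[0,0,0]},{"hand":255,"offset":[0,0,0.001],"rot":[0,0,0]},{"hand":255,"offset":[0,0,0.001],"rot":[0,0,0]}]'
```

```text
clock: 9.05
ee_pos: [0.5417, -0.0631, 0.07]
tcp_rot: [0.001, 0.652, 0.758, 0.0]
contact_force: [-2.1, 0.6, 3.9]
width: 0.0004
clock: 9.68
ee_pos: [0.542, -0.0633, 0.0695]
tcp_rot: [0.002, 0.652, 0.758, 0.0]
contact_force: [-2.7, -0.1, 9.8]
width: -0.0
```

```bash
python3 -m handwheel '[{"hand":255,"offset":[0,0,0.0003],"rot":[0,0,0]},{"hand":255,"offset":[0,0,0.0006],"rot":[0,0,0]},{"hand":255,"offset":[0,0,0.001],"rot":[0,0,0]},{"hand":255,"offset":[0,0,0.001],"rot":[0,0,0]},{"hand":255,"offset":[0,0,0.001],"rot":[0,0,0]}]'
```

```text
clock: 10.3
ee_pos: [0.5425, -0.0634, 0.0693]
tcp_rot: [0.002, 0.652, 0.758, 0.001]
contact_force: [-2.7, 0.5, 12.9]
width: -0.0002
```

Contact is at ee z≈0.0695 with 13 N, and compliance is about 6 N per mm commanded. Starting the first stroke towards stamp −x.

```bash
python3 -m handwheel '[{"hand":255,"offset":[0,-0.004,0.0006],"rot":[0,0,0]},{"hand":255,"offset":[0,-0.008,0.0006],"rot":[0,0,0]},{"hand":255,"offset":[0,-0.012,0.0006],"rot":[0,0,0]},{"hand":255,"offset":[0,-0.015,0.0006],"rot":[0,0,0]},{"hand":255,"offset":[0,-0.017,0.0006],"rot":[0,0,0]}]'
```

```text
clock: 10.92
ee_pos: [0.5271, -0.0657, 0.0696]
tcp_rot: [0.003, 0.652, 0.758, 0.002]
contact_force: [3.7, 4.2, 9.1]
width: 0.0001
```

```bash
python3 -m handwheel '[{"hand":255,"offset":[0,0,-0.008],"rot":[0,0,0]},{"hand":255,"offset":[0,0.008,-0.010],"rot":[0,0,0]},{"hand":255,"offset":[0,0.016,-0.010],"rot":[0,0,0]},{"hand":255,"offset":[0,0.016,-0.008],"rot":[0,0,0]},{"hand":255,"offset":[0,0.016,-0.006],"rot":[0,0,0]}]'
python3 - <<'E'
from h import *
s=sense();im,d=get_image('wrist');print(s['ee_pos'],s['tcp_rot'],s['contact_force'],s['width'])
i=cv2.rotate(im,cv2.ROTATE_180);np.savez('pics/w3.npz',im=im,d=d)
cv2.imwrite('pics/w3.png',cv2.resize(i[110:290,0:400],None,fx=2,fy=2,interpolation=cv2.INTER_CUBIC)[...,::-1])
E
```

```text
clock: 11.55
ee_pos: [0.5426, -0.0632, 0.0752]
tcp_rot: [0.003, 0.652, 0.758, 0.002]
contact_force: [0.0, -0.0, 0.4]
width: 0.0002
[ 0.54259962 -0.0631675   0.0751655 ] [0.00315938 0.65171874 0.75845182 0.00187943] [ 0.03347373 -0.0017369   0.40563851] 0.00017147301559618453
```

View pics/w3.png

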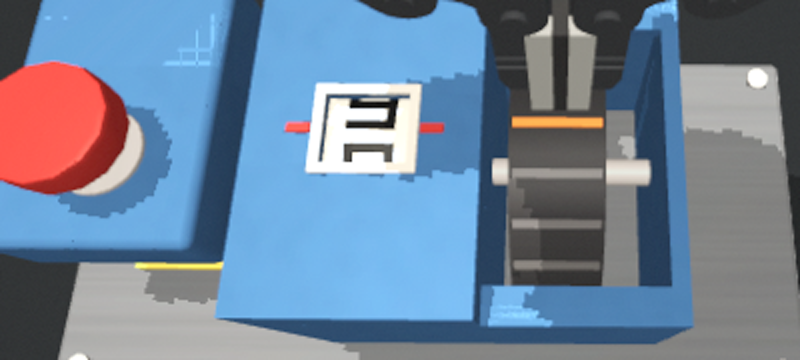

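The 0 has moved down and the bottom of the 9 has come in at the top, so the roll direction is right, about 0.4 rad. Three more strokes like it.

```bash
python3 -m handwheel '[{"hand":255,"offset":[0,0,0.004],"rot":[0,0,0]},{"hand":255,"offset":[0,0,0.0064],"rot":[0,0,0]},{"hand":255,"offset":[0,-0.005,0.0064],"rot":[0,0,0]},{"hand":255,"offset":[0,-0.011,0.0064],"rot":[0,0,0]},{"hand":255,"offset":[0,-0.016,0.0064],"rot":[0,0,0]}]'
python3 -m handwheel '[{"hand":255,"offset":[0,0,-0.006],"rot":[0,0,0]},{"hand":255,"offset":[0,0.008,-0.008],"rot":[0,0,0]},{"hand":255,"offset":[0,0.016,-0.008],"rot":[0,0,0]},{"hand":255,"offset":[0,0.016,-0.006],"rot":[0,0,0]},{"hand":255,"offset":[0,0.016,-0.005],"rot":[0,0,0]}]'
```

```text
clock: 12.22
ee_pos: [0.528, -0.0657, 0.0695]
tcp_rot: [0.004, 0.652, 0.758, 0.003]
contact_force: [3.3, 2.0, 10.3]
width: -0.0
clock: 12.85
ee_pos: [0.5436, -0.0631, 0.0742]
tcp_rot: [0.004, 0.652, 0.759, 0.003]
contact_force: [0.1, -0.4, -1.0]
width: -0.0001
```

```bash
python3 -m handwheel '[{"hand":255,"offset":[0,0,0.003],"rot":[0,0,0]},{"hand":255,"offset":[0,-0.001,0.0054],"rot":[0,0,0]},{"hand":255,"offset":[0,-0.006,0.0054],"rot":[0,0,0]},{"hand":255,"offset":[0,-0.012,0.0054],"rot":[0,0,0]},{"hand":255,"offset":[0,-0.017,0.0054],"rot":[0,0,0]}]'
python3 -m handwheel '[{"hand":255,"offset":[0,0,-0.006],"rot":[0,0,0]},{"hand":255,"offset":[0,0.008,-0.008],"rot":[0,0,0]},{"hand":255,"offset":[0,0.016,-0.008],"rot":[0,0,0]},{"hand":255,"offset":[0,0.016,-0.006],"rot":[0,0,0]},{"hand":255,"offset":[0,0.016,-0.005],"rot":[0,0,0]}]'
python3 - <<'E'
from h import *
s=sense();im,d=get_image('wrist');np.savez('pics/w4.npz',im=im,d=d)
i=cv2.rotate(im,cv2.ROTATE_180)
cv2.imwrite('pics/w4.png',cv2.resize(i[130:230,130:330],None,fx=3,fy=3,interpolation=cv2.INTER_CUBIC)[...,::-1])
E
```

```text
clock: 13.48
ee_pos: [0.528, -0.0658, 0.0696]
tcp_rot: [0.005, 0.652, 0.759, 0.004]
contact_force: [3.8, 1.9, 9.5]
width: 0.0002
clock: 14.1
ee_pos: [0.5435, -0.0633, 0.0743]
tcp_rot: [0.005, 0.652, 0.759, 0.004]
contact_force: [0.0, -0.1, 0.6]
width: 0.0001
```

View pics/w4.png

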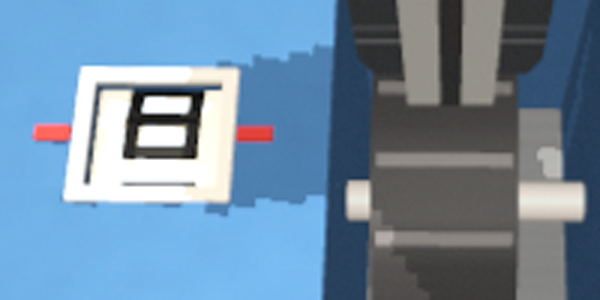

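The 8 is about 1.8 mm above the marks, which puts the dial near 0.69. Another 27–28 mm is needed: one full stroke now, then a look.

```bash
python3 -m handwheel '[{"hand":255,"offset":[0,0,0.003],"rot":[0,0,0]},{"hand":255,"offset":[0,-0.001,0.0054],"rot":[0,0,0]},{"hand":255,"offset":[0,-0.006,0.0054],"rot":[0,0,0]},{"hand":255,"offset":[0,-0.012,0.0054],"rot":[0,0,0]},{"hand":255,"offset":[0,-0.017,0.0054],"rot":[0,0,0]}]'
python3 -m handwheel '[{"hand":255,"offset":[0,0,-0.006],"rot":[0,0,0]},{"hand":255,"offset":[0,0.008,-0.008],"rot":[0,0,0]},{"hand":255,"offset":[0,0.016,-0.008],"rot":[0,0,0]},{"hand":255,"offset":[0,0.016,-0.006],"rot":[0,0,0]},{"hand":255,"offset":[0,0.016,-0.005],"rot":[0,0,0]}]'
python3 - <<'E'
from h import *
s=sense();im,d=get_image('wrist');np.savez('pics/w5.npz',im=im,d=d)
i=cv2.rotate(im,cv2.ROTATE_180)
cv2.imwrite('pics/w5.png',cv2.resize(i[130:230,130:330],None,fx=3,fy=3,interpolation=cv2.INTER_CUBIC)[...,::-1])
E
```

```text
clock: 14.78
ee_pos: [0.5279, -0.0659, 0.0696]
tcp_rot: [0.006, 0.651, 0.759, 0.005]
contact_force: [3.6, 2.5, 9.6]
width: -0.0003
clock: 15.4
ee_pos: [0.5434, -0.0634, 0.0743]
tcp_rot: [0.006, 0.651, 0.759, 0.004]
contact_force: [0.2, 0.3, -1.4]
width: -0.0
```

View pics/w5.png

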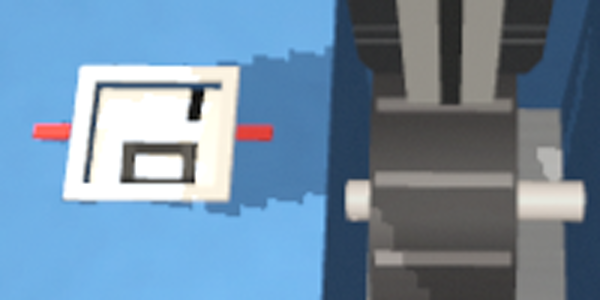

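The 8 moved down about 56 px for one stroke and the 7's foot is coming in at the top. About 48 px remain, so the last stroke is about 13.5 mm.

```bash
python3 -m handwheel '[{"hand":255,"offset":[0,0,0.003],"rot":[0,0,0]},{"hand":255,"offset":[0,-0.001,0.0054],"rot":[0,0,0]},{"hand":255,"offset":[0,-0.006,0.0054],"rot":[0,0,0]},{"hand":255,"offset":[0,-0.011,0.0054],"rot":[0,0,0]},{"hand":255,"offset":[0,-0.0147,0.0054],"rot":[0,0,0]}]'
python3 -m handwheel '[{"hand":255,"offset":[0,0,-0.006],"rot":[0,0,0]},{"hand":255,"offset":[0,0.008,-0.008],"rot":[0,0,0]},{"hand":255,"offset":[0,0.014,-0.008],"rot":[0,0,0]},{"hand":255,"offset":[0,0.014,-0.006],"rot":[0,0,0]},{"hand":255,"offset":[0,0.014,-0.005],"rot":[0,0,0]}]'
python3 - <<'E'
from h import *
s=sense();im,d=get_image('wrist');np.savez('pics/w6.npz',im=im,d=d)
i=cv2.rotate(im,cv2.ROTATE_180)
cv2.imwrite('pics/w6.png',cv2.resize(i[130:230,130:330],None,fx=3,fy=3,interpolation=cv2.INTER_CUBIC)[...,::-1])
E
```

```text
clock: 16.08
ee_pos: [0.53, -0.0657, 0.0696]
tcp_rot: [0.007, 0.651, 0.759, 0.006]
contact_force: [2.9, 1.9, 8.8]
width: -0.0004
clock: 16.7
ee_pos: [0.5435, -0.0635, 0.0744]
tcp_rot: [0.007, 0.651, 0.759, 0.005]
contact_force: [0.0, 0.0, 0.3]
width: -0.0001
```

View pics/w6.png

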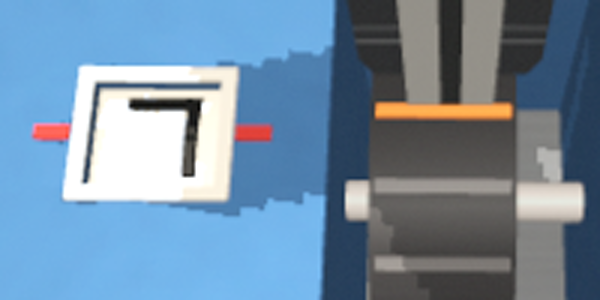

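The 7 stands upright at crop rows 98–177, middle about 137 with the marks at 132. With the drum recessed and seen obliquely, that is within about 1 mm of centre. Next I'll compute the shift to the plunger and the drum depth as a check.

```bash
python3 - <<'E'
from h import *
s=sense();M=Rm(s['tcp_rot']);F=np.load('pics/w6.npz');d=F['d'];f=np.array([559,419])
X=M[:,1];
def c(u,v): return f-np.array([130+u/3,130+v/3])
def P(u,v):
    uv=np.round(c(u,v)).astype(int);o,r=ray('wrist',uv,s);return o+r[0]*d[uv[1],uv[0]]
w=onz('wrist',c(153,132),.0965,s)[0];hood=P(280,60)
zd=P(120,140)[2]-(hood[2]-.0965);print('hood',hood[2],'drum z',zd)
for z in(zd,.092): print('7 mid minus window along x mm',(onz('wrist',(c(165,98)+c(165,177))/2,z,s)[0]-w)@X*1e3)
i=cv2.rotate(F['im'],cv2.ROTATE_180).astype(int)
m=((i[...,0]>110)&(i[...,1]<110)&(i[...,2]<110)&(i[...,0]>2*i[...,1])).astype(np.uint8);m[:,130:]=0;m[:110]=0;m[240:]=0
v,u=np.nonzero(m);print(u.min(),u.max(),v.min(),v.max())
a=M[:,0];Pl=w+.081*a;Pc=onz('wrist',f-np.array([(u.min()+u.max())/2,(v.min()+v.max())/2]),.099,s)[0];print(w,Pl,Pc)
print('rel',(Pl-s['ee_pos'])@M,(Pc-s['ee_pos'])@M)
E
```

```text
hood 0.09537953584363976 drum z 0.0936729812380977
7 mid minus window along x mm 0.12912976655186262
7 mid minus window along x mm 0.7960164389491307
0 61 141 207
[ 0.52631047 -0.01445224  0.0965    ] [0.51405633 0.06561504 0.0962421 ] [0.51395863 0.05906143 0.099     ]
rel [ 0.13200137 -0.00909859 -0.02242757] [ 0.12552923 -0.01014061 -0.02518273]
```

The 7 is centred to within 0.8 mm (0.03 rad). Going over to the plunger, high above the hood.

```bash
python3 -m handwheel '[{"hand":255,"offset":[0,0,-0.03],"rot":[0,0,0]},{"hand":255,"offset":[0.03,-0.003,-0.03],"rot":[0,0,0]},{"hand":255,"offset":[0.075,-0.007,-0.03],"rot":[0,0,0]},{"hand":255,"offset":[0.12,-0.0095,-0.03],"rot":[0,0,0]},{"hand":255,"offset":[0.1305,-0.0095,-0.03],"rot":[0,0,0]}]'
python3 -m handwheel '[{"hand":255,"offset":[0,0,0.01],"rot":[0,0,0]},{"hand":255,"offset":[0,0,0.02],"rot":[0,0,0]},{"hand":255,"offset":[0,0,0.026],"rot":[0,0,0]},{"hand":255,"offset":[0,0,0.026],"rot":[0,0,0]},{"hand":255,"offset":[0,0,0.026],"rot":[0,0,0]}]'
```

```text
clock: 17.38
ee_pos: [0.5129, 0.066, 0.1038]
tcp_rot: [0.006, 0.651, 0.759, 0.005]
contact_force: [0.5, -0.1, -0.6]
width: -0.0002
clock: 18.0
ee_pos: [0.5135, 0.0656, 0.0779]
tcp_rot: [0.007, 0.651, 0.759, 0.005]
contact_force: [1.1, 0.2, 0.0]
width: 0.0001
```

```bash
python3 -m handwheel '[{"hand":255,"offset":[0,0,0.002],"rot":[0,0,0]},{"hand":255,"offset":[0,0,0.004],"rot":[0,0,0]},{"hand":255,"offset":[0,0,0.006],"rot":[0,0,0]},{"hand":255,"offset":[0,0,0.008],"rot":[0,0,0]},{"hand":255,"offset":[0,0,0.009],"rot":[0,0,0]}]'
```

```text
clock: 18.62
ee_pos: [0.5136, 0.0657, 0.0688]
tcp_rot: [0.006, 0.651, 0.759, 0.005]
contact_force: [-0.7, -1.2, 1.9]
width: 0.0003
```

Touching (about 2 N). Now pressing through the 10 mm stroke in small rows.

```bash
python3 -m handwheel '[{"hand":255,"offset":[0,0,0.0015],"rot":[0,0,0]},{"hand":255,"offset":[0,0,0.003],"rot":[0,0,0]},{"hand":255,"offset":[0,0,0.0045],"rot":[0,0,0]},{"hand":255,"offset":[0,0,0.006],"rot":[0,0,0]},{"hand":255,"offset":[0,0,0.006],"rot":[0,0,0]}]'
```

```text
clock: 19.25
ee_pos: [0.5136, 0.0657, 0.0628]
tcp_rot: [0.006, 0.651, 0.759, 0.005]
contact_force: [-2.9, -0.3, 6.3]
width: 0.0001
```

```bash
python3 -m handwheel '[{"hand":255,"offset":[0,0,0.0015],"rot":[0,0,0]},{"hand":255,"offset":[0,0,0.0030],"rot":[0,0,0]},{"hand":255,"offset":[0,0,0.0042],"rot":[0,0,0]},{"hand":255,"offset":[0,0,0.0050],"rot":[0,0,0]},{"hand":255,"offset":[0,0,0.0050],"rot":[0,0,0]}]'
```

```text
clock: 19.88
ee_pos: [0.5137, 0.0657, 0.0586]
tcp_rot: [0.007, 0.651, 0.759, 0.005]
contact_force: [-6.3, 0.3, 17.8]
width: -0.0003
```

The hard stop was reached: 17.8 N, total travel about 10 mm. Releasing and lifting clear.

```bash
python3 -m handwheel '[{"hand":255,"offset":[0,0,0],"rot":[0,0,0]},{"hand":255,"offset":[0,0,-0.005],"rot":[0,0,0]},{"hand":255,"offset":[0,0,-0.012],"rot":[0,0,0]},{"hand":255,"offset":[0,0,-0.03],"rot":[0,0,0]},{"hand":255,"offset":[0,0,-0.07],"rot":[0,0,0]}]'
python3 -m handwheel '[{"hand":255,"offset":[0,-0.02,-0.03],"rot":[0,0,0]},{"hand":255,"offset":[-0.03,-0.04,-0.05],"rot":[0,0,0]},{"hand":255,"offset":[-0.06,-0.05,-0.05],"rot":[0,0,0]},{"hand":255,"offset":[-0.06,-0.05,-0.05],"rot":[0,0,0]},{"hand":255,"offset":[-0.06,-0.05,-0.05],"rot":[0,0,0]}]'
python3 - <<'E'
from h import *
s=sense();im,d=get_image('wrist');np.savez('pics/w7.npz',im=im,d=d);M=Rm(s['tcp_rot'])
print(s['contact_force'],s['ee_pos'])
g=(np.array([559,419])-proj('wrist',[[.514,.064,.101],[.526,-.0145,.0965]],s)).astype(int);print(g)
i=cv2.rotate(im,cv2.ROTATE_180)
# plunger height vs hood from depth
for X in ([.514,.064,.101],[.517,-.0,.0965]):
    u,v=proj('wrist',X,s)[0].round().astype(int);o,r=ray('wrist',(u,v),s);D=np.median(d[v-2:v+3,u-2:u+3]);print('depth pt',o+r[0]*D)
u,v=(g[0]+g[1])//2;cr=i[max(0,v-80):v+80,max(0,u-130):u+130]
cv2.imwrite('pics/w7.png',cv2.resize(cr,None,fx=3,fy=3,interpolation=cv2.INTER_CUBIC)[...,::-1])
E
```

```text
clock: 20.5
ee_pos: [0.5115, 0.0657, 0.1282]
tcp_rot: [0.006, 0.651, 0.759, 0.005]
contact_force: [0.2, -0.2, 0.8]
width: -0.0003
clock: 21.12
ee_pos: [0.4706, -0.001, 0.1776]
tcp_rot: [0.006, 0.651, 0.759, 0.005]
contact_force: [0.6, -0.6, -1.0]
width: -0.0003
[ 0.63422765 -0.62525363 -0.96485574] [ 0.47057776 -0.00096084  0.17758005]
[[213 151]
 [305 154]]
depth pt [0.51445606 0.06435957 0.10074035]
depth pt [ 0.46084112 -0.00507034  0.21707715]
```

View pics/w7.png

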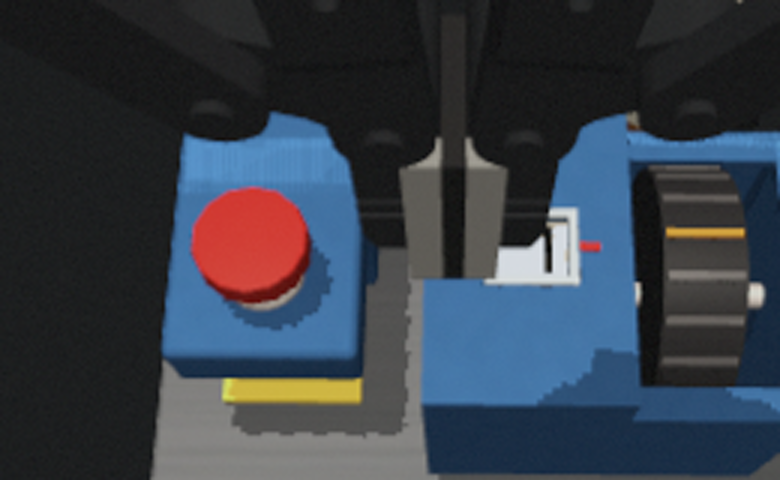

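The plunger is up (depth height 0.1007 m), the stem of the 7 is still in the window, and the fingers are clear. Handing in.

```bash
python3 -c "
from rig import finish_job;print(finish_job())"
```

```text
the job is handed in; nothing more can be done
None
```

I rolled the thumbwheel from 0 to 7 in five strokes towards stamp −x. I then pressed the plunger to its hard stop, let it spring back, moved clear and handed in at about 21 s. `finish_job()` gave no verdict.

- **Number:** before stamping, the 7 was 0.1–0.8 mm from the middle of the window. After stamping, the fingers partly hid the window. I could see only the stem of the 7, but it was still in place.
- **Plunger:** it travelled about 10 mm to the stop, and afterwards its top read 0.1007 m (0.101 expected).
- **Forces:** the readings at the end of each move stayed at or below about 13 N on the wheel and about 19 N on the plunger. Peaks between readings were not seen.
- **Bystanders:** I kept clear of them but took no final picture to check that they had not moved.

**Disagreements with the brief:**
- The finger bottom is not at the reported TCP. The cameras put it about 37 mm behind; touch suggests 27–33 mm. I found the wheel and plunger heights by touch instead.
- The plunger-to-window distance measured about 79 mm, not 81, which made no difference on a 34 mm cap.

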